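# Wipe the sloping rest clean and set the bearing flange on it

### The arm

A 6-joint arm with a two-finger parallel gripper is mounted at the origin on the work surface. World frame = base frame: x ahead of the robot, y to its left, z up, the work surface at z = 0. Lengths are in m, angles in degrees, forces in N, time in s.
With the tool pointing down it reaches from about 0.3 to 0.875 m from the base axis. Payload 6.4 kg.
Tool frame: the origin (TCP) lies on the mounting face of the last link; the fingertips stand 173 mm ahead of it and the grasp point (between the pads) lies 155 mm ahead of it; z points along the fingers, y is the line along which they close (so a half turn about z gives the same grasp; the last joint's range is limited). The gripper opens to 85 mm and grips with 20 to 120 N. Pads are 22 mm wide; open, the fingers measure 114 mm over their backs; the gripper's body (76 mm by 85 mm) begins 54 mm behind the grasp point. The pads swing forward as they close: fully open they stand 13 mm farther back than shut.
Start: joints at [62.206, 10.359, 92.074, -0, 77.567, -11.82], TCP at [0.158, 0.553, 0.405] pointing down, gripper open.
Joint ranges: [-171.53, 171.53], [-51.25, 118.39], [17.06, 147.69], [-65.23, 245.23], [0, 150.52], [-178.68, 178.68]. Speed limits (degrees/s): [147.25, 147.25, 172.46, 180, 180, 180].

### API

Orientations are given as [roll, pitch, yaw] about the fixed x, y, z axes, in that order (R = Rz(yaw) Ry(pitch) Rx(roll)).
In Python, from cell import ctrl gives the robot as it stands.
- The arm moves only by the shell command python3 -m inch 'ROWS' [OPENING] [FORCE]. ROWS is JSON, a list of rows, each an object of numbers: "x", "y", "z": the shift along the tool's x, y, z in mm; "roll": the turn about the tool's z in rad. In form: [{"x": .., "y": .., "z": .., "roll": ..}, ...]. A call has 1 to 12 rows; each row is the pose to reach, as a shift and turn from the pose commanded when the call began, along the tool's axes at that moment; what a row does not reach only later rows make up. A row lasts 1/8 s, in which the tool goes at most 62.5 mm and 10.7 degrees, less where a joint would pass 70% of its speed; a pose out of reach is approached as far as the arm can. A call with a gripper value outside its range is refused whole. OPENING is the opening in per cent of the stroke, from 0 (shut) to 100 (fully open), set as the call begins (- or left out, the last holds). The fingers move at their own pace and stop on an object; FORCE is the grip in N (left out, the last holds). Time passes only in rows, so rows that repeat a pose let the fingers close. It gives the time, the measured TCP pose, the force, the opening and the grip force at its end, in the units of the state.
- ctrl.observe(): the state, without advancing time (a new reading comes with each control period).
- ctrl.read_camera(name): name is "side" or "top"; returns the picture (420x560x3 uint8, red, green, blue); there is no depth.
- ctrl.camera_params(name): a dict with "camera_matrix" (3x3 intrinsics, pixels), "camera_from_world" (4x4, takes a point from world to camera coordinates). Camera axes: x right, y down, z forward; pixel columns grow to the right and rows downward; lengths in m; the calibration is good to about 2 mm. A picture is of the moment at which its call begins. camera_params takes no time and is no camera call.
- ctrl.sign_off(): hands the job in; it is judged then, once.
The state is a dict: "time_s": time; "qpos": joint angles; "qd": joint speeds; "joint_torque": joint torques, N m; "eef_pos": TCP position; "orientation": TCP orientation; "force": force on the tool from outside, world axes, zero at the start; "ft_torque": the same for the moment, N m; "gripper_width": finger opening in m; "grasp_force": force on a finger pad.
Only numpy, scipy, OpenCV 4.12 (cv2) and the standard library are available. Lean on these libraries where they do the work, as an engineer would, in place of code of your own. Each camera call takes 0.05 s, during which the arm holds its last target. There are 200 camera calls.

### The job

Press the scraper block flat and lightly on the sloping plate behind the chips and, keeping it flat and pressed, wipe all five iron chips along the plate into the empty tray at its side, without touching a chip with the gripper. Stand the scraper upright on the bench, lay the bearing flange gently on the cleaned plate with one side snug against the cleat, flat on the plate and wholly on its width, and let go. Leave the other things on the bench where they are.

Things in the scene. Friction and masses are not known exactly. Their poses are not given: they have to be found in the camera images.
- scraper: scraper block standing upright on the bench: wooden block 84 mm long (its x), 22 mm thick (its y), on a steel foot 90 x 26 x 12 mm; 70 mm high in all, about 0.18 kg. Origin: centre of the underside; z up through the block. Grip it across its thickness; the wood runs from 12 to 70 mm above the underside.
- flange: dark steel bearing flange lying flat on the bench: square plate 80 x 80 x 10 mm with a round boss 36 mm in diameter standing on its middle, top at 45 mm, about 0.4 kg. Origin: centre of the underside; x and y along the sides of the plate, z up through the boss. The four sides are alike.
- deck: fixed rigid aluminium plate sloping 0.5 rad, rising away from the robot, 210 mm wide (y); a cleat (bar 12 mm high) runs along its lower edge. Origin: on the plate's face at the upslope foot of the cleat, mid-width, 60 mm above the bench. x up the slope (0 to 140 mm is free plate), y across, z the outward normal. 1 mm of overtravel can pass 80 N. Parts on it stay by friction.
- chip_tray: fixed open tray of dark steel, empty, 180 x 100 x 35 mm (x, y, z; walls and floor 3 mm), on the bench against one side edge of the plate and reaching 8 mm under it. Which side varies. Origin: centre of its underside, 147 mm to the side of the plate's middle.
- bolt_tray: fixed tray of the same make against the other side edge of the plate, with four bolts in it; not for chips. Origin: centre of its underside.
- chip1: loose chip of dark broken cast iron, 20 x 14 mm, 6 to 8 mm thick, about 12 g, on the plate within 80 mm of the cleat and 65 mm of mid-width. Origin: centre of its underside.
- chip2: loose chip of dark broken cast iron, 18 x 15 mm, 6 to 8 mm thick, about 12 g, on the plate within 80 mm of the cleat and 65 mm of mid-width. Origin: centre of its underside.
- chip3: loose chip of dark broken cast iron, 19 x 13 mm, 6 to 8 mm thick, about 12 g, on the plate within 80 mm of the cleat and 65 mm of mid-width. Origin: centre of its underside.
- chip4: loose chip of dark broken cast iron, 17 x 16 mm, 6 to 8 mm thick, about 12 g, on the plate within 80 mm of the cleat and 65 mm of mid-width. Origin: centre of its underside.
- chip5: loose chip of dark broken cast iron, 20 x 12 mm, 6 to 8 mm thick, about 12 g, on the plate within 80 mm of the cleat and 65 mm of mid-width. Origin: centre of its underside.
- wrench: bystander: combination wrench, 150 mm long, lying. Origin: its underside.
- sleeve: bystander: grey plastic sleeve, 40 mm across, 30 mm high, standing. Origin: its underside.
- screwdriver: bystander: screwdriver, 180 mm long, lying. Origin: its underside.
- jar: bystander: closed plastic jar, 60 mm across, 70 mm high. Origin: its underside.
- bearing: bystander: steel bearing ring, 62 mm across, 16 mm high, lying flat. Origin: its underside.
- brush: bystander: hand brush, 170 mm long, lying. Origin: its underside.
Mind the look-alikes: they are no part of the job. What is shaped like the chip_tray but pink or purple is not meant.

How it is judged:
By the outcome, as a careful person would: the job done as asked, in the order asked, and still so for the second after the job is handed in, with the robot touching nothing.
It also fails if it takes over 72 s, if anything falls off the work surface, if the arm or the gripper's body presses on something with over 40 N, if the wrist force passes 120 N, or if a joint passes its speed limit or range.

## Working session

There is one attempt and no reset: what is moved stays moved. The work goes in short steps, Python scripts to look and compute and a shell command to move; the robot and the scene stay as the last step left them, time stands still between calls to the robot, and variables do not carry over. Pictures are saved under pics/ and viewed, at most 10 in all, crops included, and the job is handed in when it is done.

```bash
ls; mkdir -p pics
python3 - <<'E'
from cell import ctrl
import cv2
for n in("side","top"):
    im=ctrl.read_camera(n); cv2.imwrite(f"pics/{n}0.png",cv2.resize(im[...,::-1],(784,588),interpolation=cv2.INTER_CUBIC)); cv2.imwrite(f"pics/raw_{n}0.png",im[...,::-1])
    print(ctrl.camera_params(n))
s=ctrl.observe();print(s)
E
```

```text
pics
{'camera_matrix': array([[534.66528313,   0.        , 280.38696942],
       [  0.        , 534.66528313, 208.97540531],
       [  0.        ,   0.        ,   1.        ]]), 'camera_from_world': array([[ 0.98468984, -0.17315164, -0.02011043, -0.51120344],
       [-0.1046738 , -0.49509038, -0.86251314,  0.12105647],
       [ 0.13938908,  0.85141296, -0.50563491,  1.49943294],
       [ 0.        ,  0.        ,  0.        ,  1.        ]])}
{'camera_matrix': array([[524.72330762,   0.        , 278.43738286],
       [  0.        , 524.72330762, 201.31397451],
       [  0.        ,   0.        ,   1.        ]]), 'camera_from_world': array([[-0.02847133, -0.99943443,  0.01789445,  0.00606977],
       [-0.99589047,  0.02682157, -0.08650302,  0.52777856],
       [ 0.08597414, -0.02028377, -0.99609087,  1.47027255],
       [ 0.        ,  0.        ,  0.        ,  1.        ]])}
{'time_s': 0.1, 'qpos': array([ 6.22054607e+01,  1.03957197e+01,  9.21258719e+01, -1.67276953e-03,
        7.75666723e+01, -1.18210104e+01]), 'qd': array([-0.04146663, -0.02317495, -0.04095188, -0.15724545,  0.06049371,
       -0.01426141]), 'joint_torque': array([ 6.49261510e-04, -4.45874834e+01, -3.52238989e+01, -1.68895513e-04,
        4.14978771e-03,  2.59415674e-05]), 'eef_pos': array([0.15812362, 0.55259433, 0.40389331]), 'orientation': array([-1.79913273e+02, -1.64829626e-02,  1.64026820e+02]), 'force': array([ 0.03220518, -0.00508792,  0.05856735]), 'ft_torque': array([ 0.05162733, -0.00760055,  0.01987942]), 'grasp_force': 0.0, 'gripper_width': 0.08538958791645931}
```

View pics/top0.png

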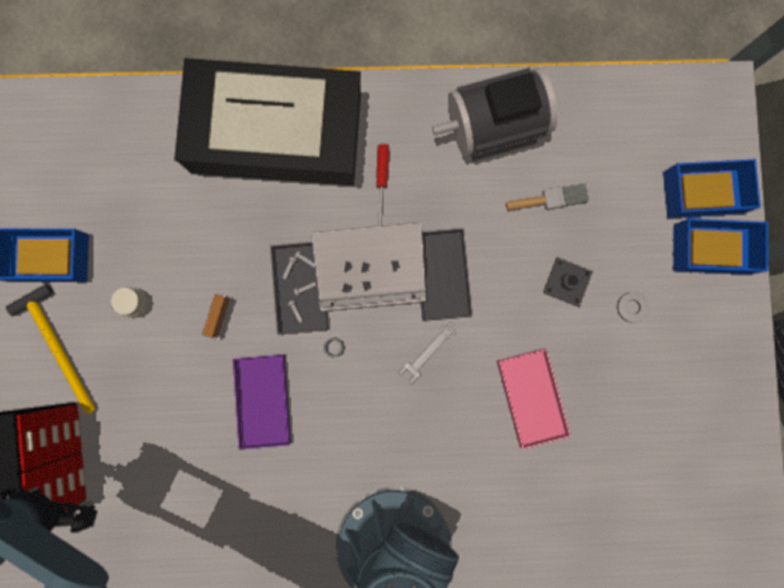

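View pics/side0.png

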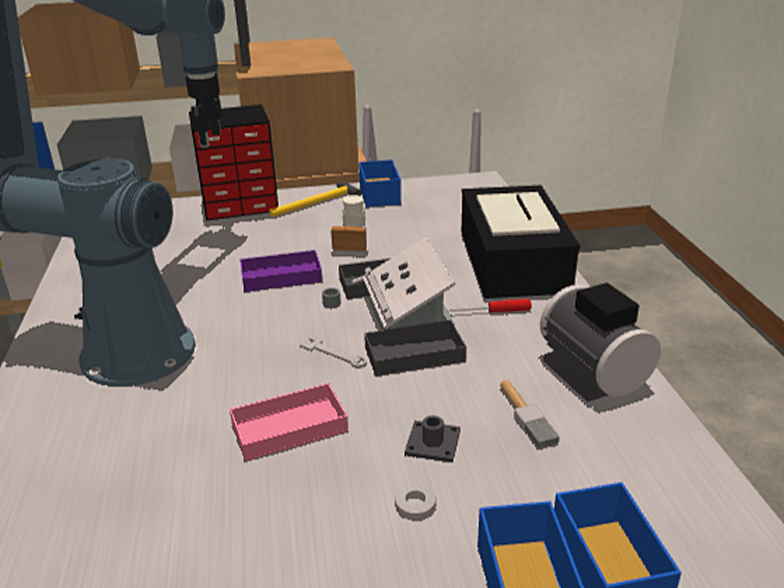

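Top view (pixels of the 784 px picture): the empty dark tray is at (446,275), touching the plate's right edge. The bolt tray is at (300,288), the scraper at (216,316), the flange at (568,282), and the five chips are around (365,275). The other trays are look-alikes: purple (263,400), pink (533,398) and the blue ones. The dark, empty tray against the plate at (446,275) is the one that fits. I'll confirm in an enlarged crop.

```bash
cat > h.py <<'E'
import numpy as np,cv2
from cell import ctrl
from scipy.spatial.transform import Rotation as Ro
def ray(cam,uv):
    p=ctrl.camera_params(cam);K=p["camera_matrix"];T=p["camera_from_world"];R=T[:3,:3]
    c=-R.T@T[:3,3];uv=np.atleast_2d(uv).astype(float)
    return c,(R.T@np.linalg.inv(K)@np.c_[uv,np.ones(len(uv))].T).T
def onplane(cam,uv,p0,n):
    c,d=ray(cam,uv);return c+d*(((np.array(p0)-c)@n)/(d@n))[:,None]
def onz(cam,uv,z):return onplane(cam,uv,[0,0,z],np.array([0,0,1.]))
def proj(cam,P):
    p=ctrl.camera_params(cam);T=p["camera_from_world"];q=(T[:3,:3]@np.atleast_2d(P).T).T+T[:3,3];q=(p["camera_matrix"]@q.T).T;return q[:,:2]/q[:,2:]
def tri(uv1,uv2):
    c1,d1=ray("top",uv1);c2,d2=ray("side",uv2);out=[]
    for a,b in zip(d1,d2):
        A=np.c_[a,-b];t=np.linalg.lstsq(A,c2-c1,rcond=None)[0];out.append((c1+a*t[0]+c2+b*t[1])/2)
    return np.array(out)
def go(grasp,yaw=None):
    "shift in tool axes (mm) and roll (rad) to bring the grasp point to a world point"
    s=ctrl.observe();R=Ro.from_euler("xyz",s["orientation"],degrees=True)
    g=s["eef_pos"]+R.apply([0,0,.155]);y=s["orientation"][2]
    r=0 if yaw is None else -np.radians((yaw-y+180)%360-180)
    print("t",s["time_s"],"grasp",g.round(4),"yaw",round(y,2),"shift",(R.inv().apply(np.array(grasp)-g)*1e3).round(1),"roll",round(r,3),"F",s["force"].round(1),"w",round(s["gripper_width"],4),"gf",round(s["grasp_force"],1))
def snap(cam,name=None):
    im=ctrl.read_camera(cam)[...,::-1].copy()
    if name:cv2.imwrite(f"pics/{name}.png",im)
    return im
E
python3 - <<'E'
import cv2,numpy as np
t=cv2.imread("pics/raw_top0.png");s=cv2.imread("pics/raw_side0.png")
a=cv2.resize(t[150:245,140:340],(800,380),interpolation=cv2.INTER_CUBIC)
b=cv2.resize(s[165:240,235:335],(400,300)[:2],interpolation=cv2.INTER_CUBIC)[:220*300//300]
b=cv2.resize(s[165:220,235:335],(400,220),interpolation=cv2.INTER_CUBIC);c=cv2.resize(t[175:230,370:470],(400,220),interpolation=cv2.INTER_CUBIC)
cv2.imwrite("pics/crop1.png",np.vstack([a,np.hstack([b,c])]))
E
```

```text
(no output)
```

View pics/crop1.png

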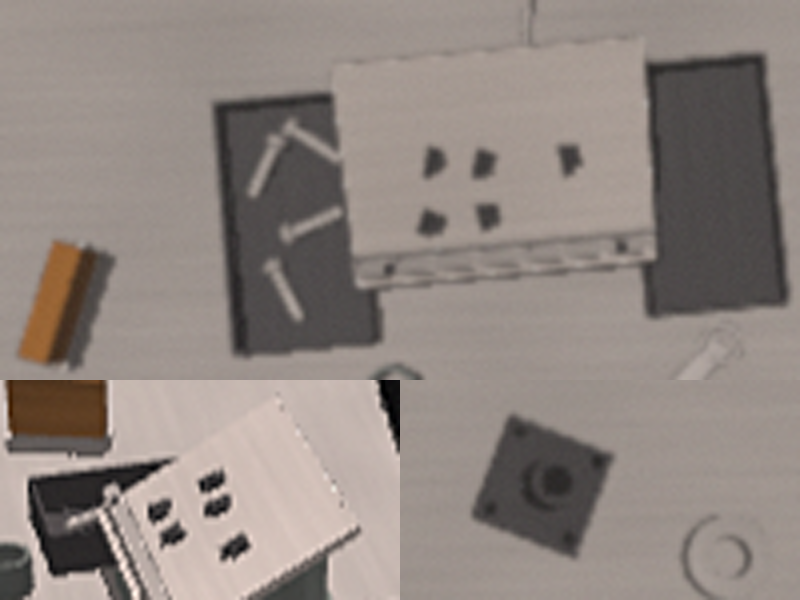

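The right-hand tray in the crop (710,180) is empty, so it is the chip tray; the left one holds the bolts. All five chips show at crop pixels (433,161), (484,163), (569,160), (432,222) and (488,216).

Run:
```python
from h import *
T=lambda a:np.array(a)/4+[140,150]
P=tri(T([[643,38],[333,65]]),np.array([[324.5,202.5],[305,170]]))
print("upper corners",P.round(4))
C=onz("top",T([[765,55],[788,300],[650,317],[217,102],[236,354]]),.035);print("trays",C.round(4))
d=C[0]-C[1];print("yaw tray",np.degrees(np.arctan2(d[1],d[0])), np.linalg.norm(d),"bolt",np.degrees(np.arctan2(*(C[3]-C[4])[[1,0]])))
d=P[1]-P[0];print("yaw plate top edge",np.degrees(np.arctan2(d[1],d[0]))-90,np.linalg.norm(d))
F=onz("top",T([[350,256],[655,232]]),.060);print("cleat foot",F.round(4));d=F[0]-F[1];print(np.degrees(np.arctan2(d[1],d[0]))-90,np.linalg.norm(d))
im=cv2.imread("pics/raw_top0.png");hsv=cv2.cvtColor(im,cv2.COLOR_BGR2HSV)
m=cv2.inRange(hsv,(5,80,110),(20,255,255));m[:,:140]=0;m[:,175:]=0;m[:205]=0;m[245:]=0
c=max(cv2.findContours(m,0,1)[0],key=cv2.contourArea)
b=cv2.boxPoints(cv2.minAreaRect(c));W=onz("top",b,.070);print("scraper top",W.round(4),W.mean(0).round(4),[np.linalg.norm(W[i]-W[i-1]).round(4) for i in range(2)])
for i in range(2):
  d=W[i]-W[i-1];print(np.degrees(np.arctan2(d[1],d[0])))
g=cv2.cvtColor(im,cv2.COLOR_BGR2GRAY);m=(g<95).astype(np.uint8)*255;m2=m.copy();m2[:,:385]=0;m2[:,425:]=0;m2[:182]=0;m2[222:]=0
c=max(cv2.findContours(m2,0,1)[0],key=cv2.contourArea);r=cv2.minAreaRect(c);W=onz("top",cv2.boxPoints(r),.008);print("flange",W.mean(0).round(4),[np.linalg.norm(W[i]-W[i-1]).round(4) for i in range(2)])
d=W[1]-W[0];print(np.degrees(np.arctan2(d[1],d[0])))
mu=m.copy();mu[:,:236]=0;mu[:,295:]=0;mu[:183]=0;mu[207:]=0
n,l,st,ce=cv2.connectedComponentsWithStats(mu);print(st[1:,4],T([[0,0]])[0]*0,ce[1:].round(1))
np.save("chips.npy",ce[1:][st[1:,4]>5])
```

```text
upper corners [[ 0.6309 -0.0695  0.124 ]
 [ 0.6195  0.1373  0.1244]]
trays [[ 0.6299 -0.1616  0.035 ]
 [ 0.4553 -0.1713  0.035 ]
 [ 0.4461 -0.0737  0.035 ]
 [ 0.6063  0.2275  0.035 ]
 [ 0.4283  0.2168  0.035 ]]
yaw tray 3.1939097783882033 0.17483816956294337 bolt 3.4229711200603736
yaw plate top edge 3.141992993140903 0.20715626559987707
cleat foot [[ 0.4931  0.134   0.06  ]
 [ 0.504  -0.0775  0.06  ]]
2.948701881901684 0.21169553309962003
scraper top [[0.4315 0.3622 0.07  ]
 [0.5106 0.3366 0.07  ]
 [0.504  0.3174 0.07  ]
 [0.4249 0.3432 0.07  ]] [0.4678 0.3399 0.07  ] [np.float64(0.0201), np.float64(0.0832)]
70.93878885353487
-17.96394873640945
flange [ 0.5198 -0.3741  0.008 ] [np.float64(0.0795), np.float64(0.0788)]
-23.78773163465762
[24 23 26 27 20] [0. 0.] [[248.1 190. ]
 [282.  189.1]
 [260.3 190.5]
 [261.6 203.4]
 [247.6 204.8]]
```

```bash
cat >> h.py <<'E'
PSI=np.radians(3.1);O=np.array([.500,.028,.060])
ex=np.array([np.cos(.5)*np.cos(PSI),np.cos(.5)*np.sin(PSI),np.sin(.5)]);ey=np.array([-np.sin(PSI),np.cos(PSI),0]);en=np.cross(ex,ey);D=np.c_[ex,ey,en]
def deck(p):return O+D@(np.array(p)/1e3)
def todeck(P):return (np.atleast_2d(P)-O)@D*1e3
E
python3 - <<'E'
from h import *
print(todeck(onplane("top",np.load("chips.npy"),deck([0,0,6]),en)).round(1))
go([.4678,.3399,.15],162);go([.4678,.3399,.048],162)
E
```

```text
[[ 67.8  43.2   6. ]
 [ 62.4 -48.4   6. ]
 [ 63.4  10.3   6. ]
 [ 25.    9.7   6. ]
 [ 24.4  48.4   6. ]]
t 0.1 grasp [0.158  0.5524 0.2489] yaw 164.03 shift [-356.3 -118.9   99. ] roll 0.035 F [ 0.  -0.   0.1] w 0.0854 gf 0.0
t 0.1 grasp [0.158  0.5524 0.2489] yaw 164.03 shift [-356.4 -118.7  201. ] roll 0.035 F [ 0.  -0.   0.1] w 0.0854 gf 0.0
```

```bash
python3 -m inch '[{"x":-55,"y":-18,"z":0},{"x":-110,"y":-36,"z":10},{"x":-165,"y":-55,"z":30},{"x":-220,"y":-73,"z":45},{"x":-275,"y":-92,"z":60,"roll":0.02},{"x":-330,"y":-110,"z":80,"roll":0.035},{"x":-356,"y":-119,"z":99,"roll":0.035},{"x":-356,"y":-119,"z":99,"roll":0.035},{"x":-356,"y":-119,"z":99,"roll":0.035}]' 70
python3 - <<'E'
from h import *
go([.4678,.3399,.048],162)
E
```

```text
t 0.1 grasp [0.158  0.5524 0.2489] yaw 164.03 shift [-356.4 -118.7  201. ] roll 0.035 F [ 0.  -0.   0.1] w 0.0854 gf 0.0$[0]: bad value
```

```bash
python3 -m inch '[{"x":-55,"y":-18,"z":0,"roll":0},{"x":-110,"y":-36,"z":10,"roll":0},{"x":-165,"y":-55,"z":30,"roll":0},{"x":-220,"y":-73,"z":45,"roll":0},{"x":-275,"y":-92,"z":60,"roll":0.02},{"x":-330,"y":-110,"z":80,"roll":0.035},{"x":-356,"y":-119,"z":99,"roll":0.035},{"x":-356,"y":-119,"z":99,"roll":0.035},{"x":-356,"y":-119,"z":99,"roll":0.035}]' 70
python3 - <<'E'
from h import *
go([.4678,.3399,.048],162)
E
```

```text
time_s: 1.23
eef_pos: [0.4673, 0.3408, 0.3057]
orientation: [-180.0, -0.0, 162.0]
force: [-0.6, 0.3, 1.3]
gripper_width: 0.0598
grasp_force: 0.0
t 1.225 grasp [0.4671 0.3408 0.1507] yaw 162.02 shift [ -1.   -0.6 102.7] roll 0.0 F [-0.6  0.3  1.3] w 0.0598 gf 0.0
```

```bash
python3 -m inch '[{"x":-1,"y":-1,"z":50,"roll":0},{"x":-1,"y":-1,"z":85,"roll":0},{"x":-1,"y":-1,"z":102,"roll":0},{"x":-1,"y":-1,"z":102,"roll":0},{"x":-1,"y":-1,"z":102,"roll":0}]' 70
python3 -m inch '[{"x":0,"y":0,"z":0,"roll":0},{"x":0,"y":0,"z":0,"roll":0},{"x":0,"y":0,"z":0,"roll":0},{"x":0,"y":0,"z":0,"roll":0},{"x":0,"y":0,"z":0,"roll":0},{"x":0,"y":0,"z":0,"roll":0}]' 0 25
python3 - <<'E'
from h import *
go(deck([55,90,90]),183.1)
E
```

```text
time_s: 1.85
eef_pos: [0.469, 0.3399, 0.2054]
orientation: [179.9, 0.1, 162.1]
force: [-0.2, -0.0, 0.8]
gripper_width: 0.0602
grasp_force: 0.0
time_s: 2.6
eef_pos: [0.4688, 0.3394, 0.2047]
orientation: [179.9, 0.1, 162.0]
force: [-1.3, 0.2, 6.2]
gripper_width: 0.0216
grasp_force: 28.8
t 2.6 grasp [0.469  0.3395 0.0497] yaw 162.02 shift [ -98.2 -200.7 -115.7] roll -0.368 F [-1.3  0.2  6.2] w 0.0216 gf 28.8
```

```bash
python3 -m inch '[{"x":0,"y":0,"z":-30,"roll":0},{"x":0,"y":0,"z":-80,"roll":0},{"x":0,"y":0,"z":-135,"roll":0},{"x":-20,"y":-40,"z":-160,"roll":-0.05},{"x":-40,"y":-85,"z":-160,"roll":-0.15},{"x":-65,"y":-130,"z":-160,"roll":-0.25},{"x":-85,"y":-170,"z":-160,"roll":-0.35},{"x":-98,"y":-200,"z":-160,"roll":-0.368},{"x":-98,"y":-200,"z":-160,"roll":-0.368},{"x":-98,"y":-200,"z":-160,"roll":-0.368}]'
python3 - <<'E'
from h import *
snap("top","raw_top1");snap("side","raw_side1")
f=np.array([np.cos(PSI),np.sin(PSI),0])
go(deck([108,82,0])-.045*f+[0,0,.050],183.1)
im=[cv2.imread(f"pics/raw_{n}1.png") for n in("top","side")]
cv2.imwrite("pics/v1.png",np.hstack([cv2.resize(i,(400,300),interpolation=cv2.INTER_AREA) if 0 else cv2.resize(c,(400,400),interpolation=cv2.INTER_CUBIC) for i,c in [(0,im[0][130:250,180:300]),(0,im[1][120:240,220:340])]]))
E
```

```text
time_s: 3.85
eef_pos: [0.4996, 0.1189, 0.3634]
orientation: [180.0, -0.0, -176.9]
force: [0.8, -0.1, -2.6]
gripper_width: 0.0219
grasp_force: 27.6
t 3.95 grasp [0.4995 0.1196 0.2085] yaw -176.84 shift [-45.3  -9.5  46.7] roll 0.001 F [ 0.4 -0.1 -2. ] w 0.0221 gf 27.6
```

View pics/v1.png

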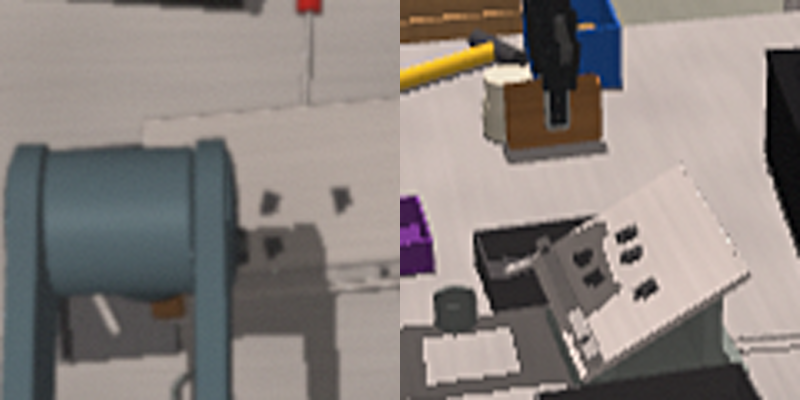

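Scraper held upright at side-crop (555,115), clear of the plate; all chips are undisturbed. Next I approach the touch point.

```bash
python3 -m inch '[{"x":-25,"y":-5,"z":15,"roll":0},{"x":-45,"y":-9.5,"z":30,"roll":0},{"x":-45,"y":-9.5,"z":38,"roll":0},{"x":-45,"y":-9.5,"z":40,"roll":0},{"x":-45,"y":-9.5,"z":40,"roll":0}]'
python3 -m inch '[{"x":0,"y":0,"z":1,"roll":0},{"x":0,"y":0,"z":2,"roll":0},{"x":0,"y":0,"z":3,"roll":0},{"x":0,"y":0,"z":4,"roll":0},{"x":0,"y":0,"z":4,"roll":0}]'
python3 - <<'E'
from h import *
f=np.array([np.cos(PSI),np.sin(PSI),0])
go(deck([108,82,0])-.045*f+[0,0,.050],183.1)
E
```

```text
time_s: 4.58
eef_pos: [0.5447, 0.1122, 0.3238]
orientation: [180.0, -0.0, -176.8]
force: [0.6, -0.4, -2.1]
gripper_width: 0.0214
grasp_force: 27.6
time_s: 5.2
eef_pos: [0.5452, 0.1116, 0.3195]
orientation: [180.0, -0.0, -176.9]
force: [-0.2, 0.2, -2.4]
gripper_width: 0.0218
grasp_force: 27.6
t 5.2 grasp [0.5452 0.1116 0.1645] yaw -176.9 shift [-0.1  1.   2.8] roll 0.0 F [-0.2  0.2 -2.4] w 0.0218 gf 27.6
```

```bash
python3 -m inch '[{"x":0,"y":0,"z":1,"roll":0},{"x":1.5,"y":0,"z":3,"roll":0},{"x":3,"y":0,"z":5,"roll":0},{"x":5,"y":0,"z":7,"roll":0},{"x":7.4,"y":0,"z":9,"roll":0}]'
python3 - <<'E'
from h import *
f=np.array([np.cos(PSI),np.sin(PSI),0])
go(deck([93,82,0])+f*-.0635+[0,0,.0223],183.1);im=snap("side","raw_side2")
E
```

```text
time_s: 5.82
eef_pos: [0.5384, 0.1113, 0.3115]
orientation: [-180.0, 0.2, -176.9]
force: [0.6, -0.1, 5.5]
gripper_width: 0.0219
grasp_force: 28.5
t 5.825 grasp [0.5389 0.1113 0.1565] yaw -176.9 shift [25.3  1.  29.6] roll 0.0 F [ 0.6 -0.1  5.5] w 0.0219 gf 28.5
```

```bash
python3 -m inch '[{"x":2.3,"y":0,"z":2.2,"roll":0},{"x":4.6,"y":0,"z":4.4,"roll":0},{"x":6.9,"y":0,"z":6.7,"roll":0},{"x":9,"y":0,"z":9,"roll":0},{"x":11.2,"y":0,"z":11.3,"roll":0},{"x":13.3,"y":0,"z":13.7,"roll":0}]'
python3 - <<'E'
from h import *
f=np.array([np.cos(PSI),np.sin(PSI),0])
go(deck([93,82,0])+f*-.0635+[0,0,.0223],183.1);im=snap("side","raw_side3")
c=im[150:220,240:340]
cv2.imwrite("pics/v2.png",cv2.resize(c,(800,560),interpolation=cv2.INTER_CUBIC))
E
```

```text
time_s: 6.62
eef_pos: [0.5249, 0.1105, 0.2975]
orientation: [-180.0, 0.1, -176.9]
force: [0.8, 0.9, 6.5]
gripper_width: 0.0216
grasp_force: 28.6
t 6.625 grasp [0.5251 0.1105 0.1425] yaw -176.9 shift [11.4  1.  15.6] roll 0.0 F [0.8 0.9 6.5] w 0.0216 gf 28.6
```

View pics/v2.png

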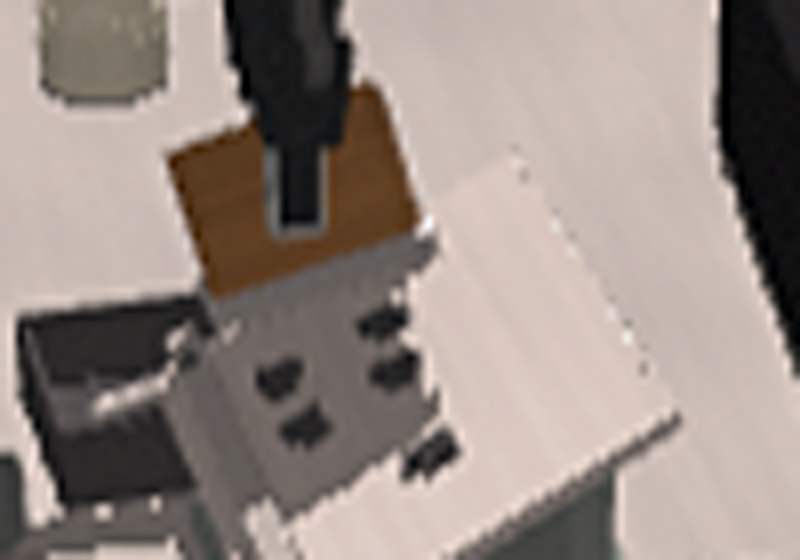

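The scraper has turned partway to the slope in the pads (crop (295,190)), with its foot corner on the plate at (430,245). The chips are untouched. Continuing the turn.

```bash
python3 -m inch '[{"x":2,"y":0,"z":2.5,"roll":0},{"x":4,"y":0,"z":5,"roll":0},{"x":5.7,"y":0,"z":7.5,"roll":0},{"x":7.5,"y":0,"z":10,"roll":0},{"x":9,"y":0,"z":12,"roll":0},{"x":9,"y":0,"z":12,"roll":0}]'
python3 - <<'E'
from h import *
f=np.array([np.cos(PSI),np.sin(PSI),0])
go(deck([93,82,0])+f*-.0635+[0,0,.0223],183.1)
E
```

```text
time_s: 7.42
eef_pos: [0.5153, 0.1101, 0.2846]
orientation: [180.0, -0.1, -176.9]
force: [1.0, 0.1, 3.2]
gripper_width: 0.0215
grasp_force: 28.4
t 7.425 grasp [0.5152 0.1101 0.1296] yaw -176.89 shift [1.5 0.9 2.7] roll 0.0 F [1.  0.1 3.2] w 0.0215 gf 28.4
```

```bash
python3 -m inch '[{"x":0.4,"y":0,"z":0.8,"roll":0},{"x":0.8,"y":0,"z":1.5,"roll":0},{"x":0.8,"y":0,"z":1.5,"roll":0}]'
python3 -m inch '[{"x":0.2,"y":0,"z":0.4,"roll":0},{"x":0.4,"y":0,"z":0.8,"roll":0},{"x":0.4,"y":0,"z":0.8,"roll":0}]'
python3 -m inch '[{"x":0.2,"y":0,"z":0.3,"roll":0},{"x":0.3,"y":0,"z":0.6,"roll":0},{"x":0.3,"y":0,"z":0.6,"roll":0}]'
python3 - <<'E'
from h import *
f=np.array([np.cos(PSI),np.sin(PSI),0])
go(deck([93,82,0])+f*-.0635+[0,0,.0223],183.1);im=snap("side","raw_side4")
c=im[150:220,240:340]
cv2.imwrite("pics/v3.png",cv2.resize(c,(800,560),interpolation=cv2.INTER_CUBIC))
E
```

```text
time_s: 7.8
eef_pos: [0.5148, 0.11, 0.2834]
orientation: [180.0, -0.0, -176.9]
force: [-1.1, -0.4, 4.5]
gripper_width: 0.0216
grasp_force: 28.5
time_s: 8.18
eef_pos: [0.5144, 0.11, 0.2827]
orientation: [180.0, -0.0, -176.9]
force: [-1.7, 0.7, 4.9]
gripper_width: 0.022
grasp_force: 28.6
time_s: 8.55
eef_pos: [0.5141, 0.11, 0.2822]
orientation: [180.0, -0.0, -176.9]
force: [-1.3, -0.3, 5.1]
gripper_width: 0.022
grasp_force: 28.7
t 8.55 grasp [0.5141 0.11   0.1272] yaw -176.89 shift [0.4 0.9 0.3] roll 0.0 F [-1.3 -0.3  5.1] w 0.022 gf 28.7
```

View pics/v3.png

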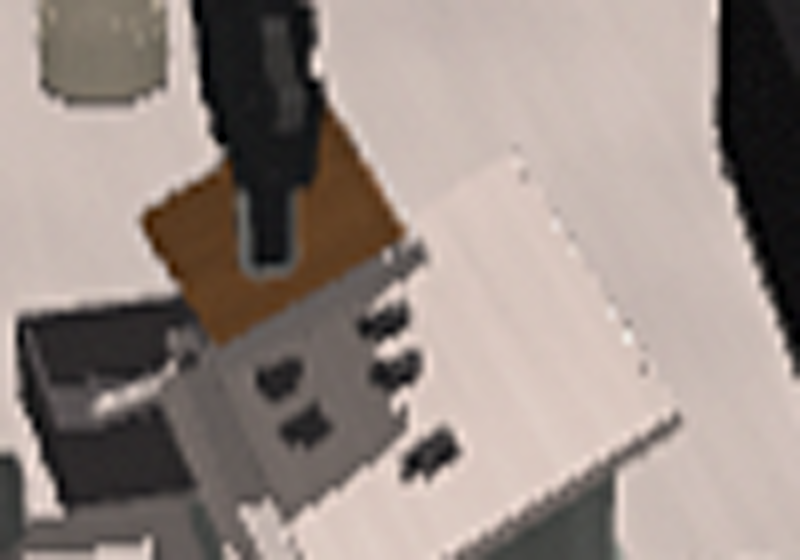

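Scraper is now nearly parallel to the plate: wood lower edge (217,345)–(403,232), about 31°, against the plate edge at about 32°. I'll press in small steps until the force shows full contact.

```bash
for i in 1 2 3; do python3 -m inch '[{"x":0.2,"y":0,"z":0.3,"roll":0},{"x":0.3,"y":0,"z":0.6,"roll":0},{"x":0.3,"y":0,"z":0.6,"roll":0}]' | grep -E "eef|force:"; done; python3 -c "
from h import *
print(ctrl.observe()['ft_torque'])"
```

```text
eef_pos: [0.5139, 0.11, 0.2816]
force: [-0.5, 0.2, 5.2]
grasp_force: 28.6
eef_pos: [0.5136, 0.1099, 0.2809]
force: [0.2, 0.1, 5.5]
grasp_force: 28.5
eef_pos: [0.5132, 0.1099, 0.2802]
force: [0.9, 0.3, 3.7]
grasp_force: 28.5
[ 0.11192317 -0.50369877  0.00793099]
```

```bash
cat >> h.py <<'E'
def woodang(im):
    "angle & position of the wood box in the side image against a flat-on-plate model"
    hsv=cv2.cvtColor(im,cv2.COLOR_BGR2HSV);m=cv2.inRange(hsv,(4,120,40),(20,255,255))
    n,l,st,ce=cv2.connectedComponentsWithStats(m[130:240,230:340]);k=1+st[1:,4].argmax()
    l=(l==k);pts=[]
    for c in range(l.shape[1]):
        r=np.where(l[:,c])[0]
        if len(r):pts.append((c+230,r.max()+130))
    return np.array(pts)
E
for i in 1 2; do python3 -m inch '[{"x":0.2,"y":0,"z":0.3,"roll":0},{"x":0.3,"y":0,"z":0.6,"roll":0},{"x":0.3,"y":0,"z":0.6,"roll":0}]' | grep -E "eef|force:"; done
python3 - <<'E'
from h import *
for im in (cv2.imread("pics/raw_side4.png"),snap("side","raw_side5")):
    p=woodang(im);print(p.T.tolist())
    b=p[(p[:,0]>p[:,0].min()+12)&(p[:,0]<p[:,0].max()-3)]
    print("meas slope",np.degrees(np.arctan(np.polyfit(b[:,0],b[:,1],1)[0])))
g=ctrl.observe()["eef_pos"]-[0,0,.155];print("grasp deck",todeck(g))
q=proj("side",[deck([6,71,12]),deck([90,71,12])]);print(q,np.degrees(np.arctan2(*(q[1]-q[0])[::-1])))
q=proj("side",[deck([0,-105,0]),deck([140,-105,0])]);print(q,np.degrees(np.arctan2(*(q[1]-q[0])[::-1])))
E
```

```text
eef_pos: [0.513, 0.1099, 0.2798]
force: [0.8, -0.2, 5.5]
grasp_force: 28.8
eef_pos: [0.5129, 0.1099, 0.2798]
force: [-1.3, -0.1, 8.6]
grasp_force: 29.2
[[258, 259, 260, 261, 262, 263, 264, 265, 266, 267, 268, 269, 270, 271, 272, 273, 274, 275, 276, 277, 278, 279, 280, 281, 282, 283, 284, 285, 286, 287, 288, 289], [178, 180, 181, 183, 184, 187, 188, 190, 191, 192, 191, 191, 190, 189, 189, 188, 188, 187, 186, 186, 185, 185, 184, 184, 183, 182, 182, 181, 181, 180, 180, 179]]
meas slope -30.05244771118974
[[258, 259, 260, 261, 262, 263, 264, 265, 266, 267, 268, 269, 270, 271, 272, 273, 274, 275, 276, 277, 278, 279, 280, 281, 282, 283, 284, 285, 286, 287, 288, 289], [180, 181, 183, 184, 186, 188, 189, 191, 192, 193, 192, 191, 191, 190, 190, 189, 188, 188, 187, 187, 186, 185, 185, 184, 183, 183, 182, 181, 181, 180, 180, 179]]
meas slope -32.59020020085312
grasp deck [[46.21543123 81.06375431 48.53026958]]
[[266.58189051 194.71445686]
 [290.11318301 179.89540291]] -32.20106039310407
[[279.96343815 228.71328146]
 [323.19590022 201.81146357]] -31.8923388250624
```

```bash
python3 -m inch '[{"x":-0.5,"y":0,"z":0.1,"roll":0},{"x":-1.2,"y":0,"z":-0.3,"roll":0},{"x":-2,"y":0,"z":-0.7,"roll":0},{"x":-2,"y":0,"z":-0.7,"roll":0}]'
python3 - <<'E'
from h import *
s=ctrl.observe();g=s["eef_pos"]-[0,0,.155];print("grasp deck",todeck(g),s["ft_torque"])
p=woodang(snap("side","raw_side6"));print(p[:,0].min(),p[:,0].max());b=p[(p[:,0]>269)&(p[:,0]<p[:,0].max()-2)];print("slope",np.degrees(np.arctan(np.polyfit(b[:,0],b[:,1],1)[0])))
E
```

```text
time_s: 11.02
eef_pos: [0.5137, 0.1099, 0.2798]
orientation: [-180.0, -0.2, -176.9]
force: [-6.2, -1.5, 11.2]
gripper_width: 0.0221
grasp_force: 29.4
grasp deck [[46.92125256 81.06690789 48.16771145]] [-0.082902    0.59290028 -0.01008017]
258 289
slope -32.30733445488217
```

Flat (slope 32.3° against 32.2° expected) and pressed at about 15 N. Wiping toward the empty tray.

```bash
python3 -m inch '[{"x":0,"y":-2,"z":0,"roll":0},{"x":0,"y":-6,"z":0,"roll":0},{"x":0,"y":-11,"z":0,"roll":0},{"x":0,"y":-16,"z":0,"roll":0},{"x":0,"y":-21,"z":0,"roll":0},{"x":0,"y":-26,"z":0,"roll":0},{"x":0,"y":-31,"z":0,"roll":0},{"x":0,"y":-36,"z":0,"roll":0},{"x":0,"y":-41,"z":0,"roll":0}]'
python3 - <<'E'
from h import *
s=ctrl.observe();g=s["eef_pos"]-[0,0,.155];print("grasp deck",todeck(g),s["ft_torque"])
im=snap("side","raw_side7");p=woodang(im);x=p[p[:,1].argmax(),0];b=p[(p[:,0]>x+1)&(p[:,0]<p[:,0].max()-2)];print("slope",np.degrees(np.arctan(np.polyfit(b[:,0],b[:,1],1)[0])))
q=proj("side",[deck([6,g@ey*0+todeck(g)[0,1]-11,12]),deck([90,todeck(g)[0,1]-11,12])]);print(np.degrees(np.arctan2(*(q[1]-q[0])[::-1])))
E
```

```text
time_s: 12.2
eef_pos: [0.5154, 0.0704, 0.2792]
orientation: [179.8, -0.3, -176.8]
force: [-6.1, 7.6, 9.3]
gripper_width: 0.0217
grasp_force: 29.3
grasp deck [[46.27728165 41.54081379 47.91714108]] [1.45053678 0.5502602  0.3277867 ]
slope -31.914940063767805
-32.14189408754217
```

```bash
python3 -m inch '[{"x":0,"y":-5,"z":0,"roll":0},{"x":0,"y":-10,"z":0,"roll":0},{"x":0,"y":-15,"z":0,"roll":0},{"x":0,"y":-20,"z":0,"roll":0},{"x":0,"y":-25,"z":0,"roll":0},{"x":0,"y":-30,"z":0,"roll":0},{"x":0,"y":-35,"z":0,"roll":0},{"x":0,"y":-40,"z":0,"roll":0},{"x":0,"y":-45,"z":0,"roll":0},{"x":0,"y":-50,"z":0,"roll":0},{"x":0,"y":-55,"z":0,"roll":0},{"x":0,"y":-60,"z":0,"roll":0}]'
python3 - <<'E'
from h import *
s=ctrl.observe();g=s["eef_pos"]-[0,0,.155];print("grasp deck",todeck(g),s["ft_torque"])
im=snap("side","raw_side8")
cv2.imwrite("pics/v4.png",cv2.resize(im[160:240,240:340],(800,600)[:2],interpolation=cv2.INTER_CUBIC))
E
```

```text
time_s: 13.75
eef_pos: [0.5187, 0.0105, 0.279]
orientation: [179.8, -0.3, -176.8]
force: [-4.9, 7.2, 7.6]
gripper_width: 0.0216
grasp_force: 29.1
grasp deck [[ 46.18679281 -18.48036974  47.63967329]] [1.31118233 0.52020259 0.3848862 ]
```

View pics/v4.png

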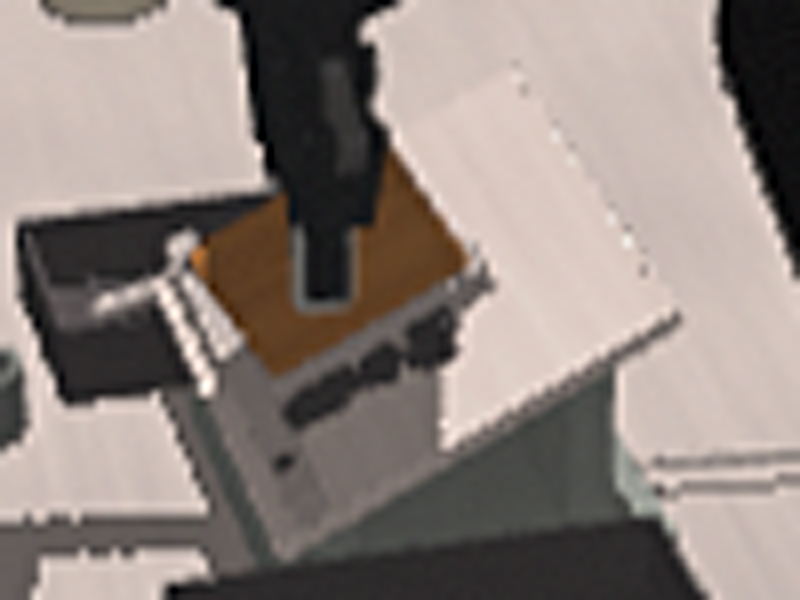

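The chips ride in a line against the foot at crop (290–455, 330–410), none lost. Wiping on to the edge.

```bash
python3 -m inch '[{"x":0,"y":-5,"z":0.2,"roll":0},{"x":0,"y":-10,"z":0.3,"roll":0},{"x":0,"y":-15,"z":0.3,"roll":0},{"x":0,"y":-20,"z":0.4,"roll":0},{"x":0,"y":-25,"z":0.4,"roll":0},{"x":0,"y":-30,"z":0.5,"roll":0},{"x":0,"y":-35,"z":0.5,"roll":0},{"x":0,"y":-40,"z":0.5,"roll":0},{"x":0,"y":-45,"z":0.5,"roll":0},{"x":0,"y":-50,"z":0.5,"roll":0}]'
python3 -m inch '[{"x":0,"y":-5,"z":0,"roll":0},{"x":0,"y":-10,"z":0,"roll":0},{"x":0,"y":-15,"z":0,"roll":0},{"x":0,"y":-19,"z":0,"roll":0},{"x":0,"y":-23,"z":0,"roll":0},{"x":0,"y":-27,"z":0,"roll":0},{"x":0,"y":-30,"z":0,"roll":0},{"x":0,"y":-30,"z":0,"roll":0}]'
python3 - <<'E'
from h import *
s=ctrl.observe();g=s["eef_pos"]-[0,0,.155];print("grasp deck",todeck(g),s["ft_torque"])
im=snap("side","raw_side9");t=snap("top","raw_top9")
cv2.imwrite("pics/v5.png",np.hstack([cv2.resize(im[170:270,240:340],(400,400),interpolation=cv2.INTER_CUBIC),cv2.resize(t[140:240,250:350],(400,400),interpolation=cv2.INTER_CUBIC)]))
E
```

```text
time_s: 15.05
eef_pos: [0.5213, -0.0391, 0.2786]
orientation: [179.7, -0.3, -176.8]
force: [-7.2, 8.2, 10.2]
gripper_width: 0.0221
grasp_force: 29.5
time_s: 16.05
eef_pos: [0.5232, -0.0695, 0.2785]
orientation: [179.8, -0.3, -176.9]
force: [-6.7, 5.5, 8.5]
gripper_width: 0.0218
grasp_force: 29.2
grasp deck [[ 46.12313556 -98.6259533   47.19353493]] [1.09778359 0.53035218 0.158976  ]
```

View pics/v5.png

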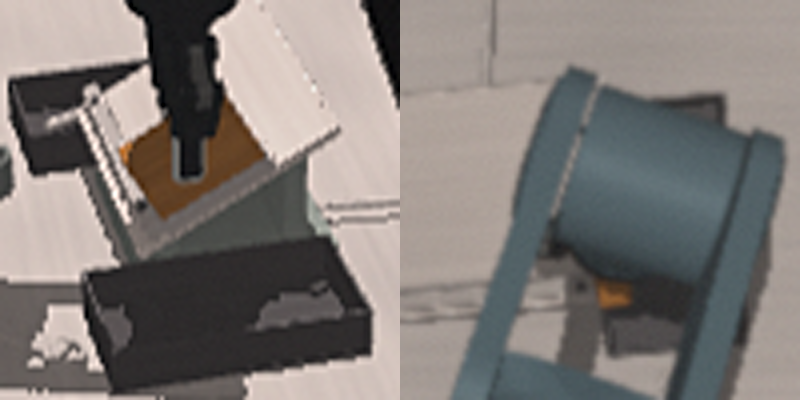

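No chip is left on the plate (left crop), and the foot overhangs the edge. The chips dropped into the dark tray; I'll verify once the arm is clear. Lifting and carrying the scraper back to its own spot.

```bash
python3 -m inch '[{"x":3,"y":0,"z":-6,"roll":0},{"x":10,"y":0,"z":-25,"roll":0},{"x":20,"y":10,"z":-65,"roll":0},{"x":40,"y":60,"z":-95,"roll":0},{"x":60,"y":120,"z":-95,"roll":0},{"x":80,"y":180,"z":-95,"roll":0},{"x":90,"y":240,"z":-95,"roll":0},{"x":90,"y":300,"z":-95,"roll":0},{"x":90,"y":360,"z":-95,"roll":0},{"x":90,"y":400,"z":-80,"roll":0},{"x":90,"y":404,"z":-60,"roll":0},{"x":90,"y":404,"z":-60,"roll":0}]'
python3 - <<'E'
from h import *
go([.435,.340,.068],183.1)
im=snap("side","raw_side10");t=snap("top","raw_top10")
a=cv2.cvtColor(t,cv2.COLOR_BGR2GRAY)
cv2.imwrite("pics/v6.png",np.hstack([cv2.resize(im[120:220,210:310],(400,400),interpolation=cv2.INTER_CUBIC),np.clip(cv2.resize(t[150:240,245:345],(400,400),interpolation=cv2.INTER_CUBIC).astype(int)*2,0,255)]))
E
```

```text
time_s: 17.65
eef_pos: [0.4114, 0.3276, 0.3368]
orientation: [-179.8, -0.3, -176.8]
force: [-0.0, -0.0, -1.1]
gripper_width: 0.0216
grasp_force: 27.7
t 17.65 grasp [0.4105 0.3271 0.1818] yaw -176.82 shift [-25.8  11.8 113.6] roll 0.001 F [-0.  -0.  -1.1] w 0.0216 gf 27.7[ WARN:0@2.395] global loadsave.cpp:1063 imwrite_ Unsupported depth image for selected encoder is fallbacked to CV_8U.
```

View pics/v6.png

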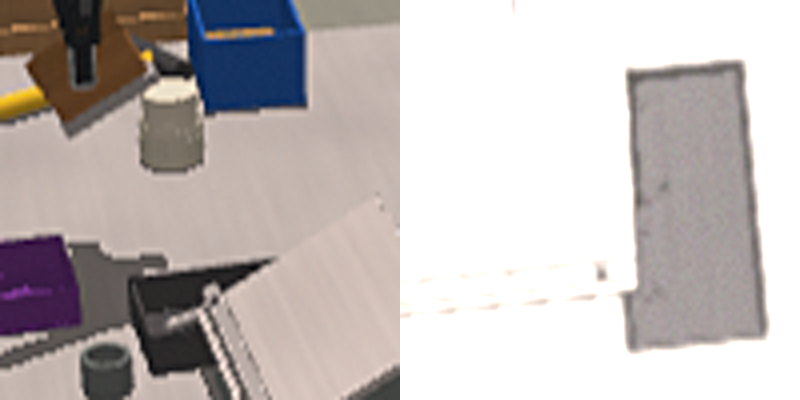

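The plate is clean. Chips show inside the chip tray near its plate-side wall (right crop (660,185), (645,200), (648,295)). The scraper is held tilted at left crop (85,75). Now lowering.

```bash
python3 -m inch '[{"x":-26,"y":12,"z":30,"roll":0},{"x":-26,"y":12,"z":70,"roll":0},{"x":-26,"y":12,"z":100,"roll":0},{"x":-26,"y":12,"z":109,"roll":0},{"x":-26,"y":12,"z":112,"roll":0},{"x":-26,"y":12,"z":112,"roll":0}]'
python3 -m inch '[{"x":-1.5,"y":0,"z":1.5,"roll":0},{"x":-3.5,"y":0,"z":3,"roll":0},{"x":-6,"y":0,"z":4.5,"roll":0},{"x":-9,"y":0,"z":5.5,"roll":0},{"x":-9,"y":0,"z":5.5,"roll":0}]'
python3 -c "
from h import *
go([.435,.340,.068],183.1)"
```

```text
time_s: 18.5
eef_pos: [0.4387, 0.3413, 0.2288]
orientation: [179.9, 0.1, -176.9]
force: [-0.0, 0.0, -2.2]
gripper_width: 0.0218
grasp_force: 27.6
time_s: 19.12
eef_pos: [0.4473, 0.3416, 0.2217]
orientation: [-180.0, -0.0, -176.9]
force: [-0.3, -0.5, -1.6]
gripper_width: 0.0217
grasp_force: 27.6
t 19.125 grasp [0.4472 0.3416 0.0667] yaw -176.9 shift [12.3 -0.9 -1.3] roll -0.0 F [-0.3 -0.5 -1.6] w 0.0217 gf 27.6
```

```bash
python3 -m inch '[{"x":-1,"y":0,"z":1.2,"roll":0},{"x":-3,"y":0,"z":2.2,"roll":0},{"x":-6,"y":0,"z":3.2,"roll":0},{"x":-9,"y":0,"z":4.4,"roll":0},{"x":-13,"y":0,"z":5.8,"roll":0},{"x":-17,"y":0,"z":7.4,"roll":0},{"x":-20,"y":0,"z":9,"roll":0},{"x":-20,"y":0,"z":9,"roll":0}]'
python3 -c "
from h import *
go([.435,.340,.05],183.1)"
```

```text
time_s: 20.12
eef_pos: [0.4675, 0.3428, 0.2133]
orientation: [180.0, 0.0, -176.9]
force: [-0.3, -1.2, 4.8]
gripper_width: 0.0217
grasp_force: 28.6
t 20.125 grasp [0.4676 0.3429 0.0583] yaw -176.9 shift [32.7 -1.1  8.3] roll -0.0 F [-0.3 -1.2  4.8] w 0.0217 gf 28.6
```

```bash
python3 -m inch '[{"x":-2.5,"y":0,"z":1.3,"roll":0},{"x":-5,"y":0,"z":2.7,"roll":0},{"x":-7,"y":0,"z":4.1,"roll":0},{"x":-9,"y":0,"z":5.5,"roll":0},{"x":-11,"y":0,"z":6.8,"roll":0},{"x":-11,"y":0,"z":6.8,"roll":0}]'
for i in 1 2 3; do python3 -m inch '[{"x":-0.6,"y":0,"z":0.5,"roll":0},{"x":-1,"y":0,"z":0.9,"roll":0},{"x":-1,"y":0,"z":0.9,"roll":0}]'|grep -E "eef|force:"; done
python3 - <<'E'
from h import *
go([.435,.340,.05],183.1);p=woodang(snap("side","raw_side11")[:,:]);print(p.T.tolist())
E
```

```text
time_s: 20.88
eef_pos: [0.4785, 0.3434, 0.2066]
orientation: [180.0, 0.1, -176.9]
force: [-1.1, -1.1, 3.7]
gripper_width: 0.0219
grasp_force: 28.6
eef_pos: [0.4795, 0.3435, 0.2059]
force: [-1.4, -1.9, 5.0]
grasp_force: 28.8
eef_pos: [0.4805, 0.3436, 0.205]
force: [-0.7, -0.3, 5.1]
grasp_force: 28.8
eef_pos: [0.4816, 0.3436, 0.2041]
force: [-1.3, -2.0, 6.4]
grasp_force: 28.9
t 22.0 grasp [0.4818 0.3437 0.0491] yaw -176.89 shift [47.  -1.1 -1. ] roll 0.0 F [-1.3 -2.   6.4] w 0.0218 gf 28.9
[[240, 241, 242, 243, 244, 245, 246, 247, 248, 249, 250, 251, 252, 253, 254, 255, 256, 257, 258, 259, 260, 261, 262, 263, 264, 265], [166, 174, 178, 178, 178, 178, 178, 178, 177, 177, 177, 177, 177, 176, 176, 176, 176, 176, 176, 175, 175, 175, 175, 175, 174, 174]]
```

```bash
for i in 1 2; do python3 -m inch '[{"x":-0.6,"y":0,"z":0.5,"roll":0},{"x":-1,"y":0,"z":0.9,"roll":0},{"x":-1,"y":0,"z":0.9,"roll":0}]'|grep -E "eef|force:"; done
python3 - <<'E'
from h import *
go([.435,.340,.05],183.1);p=woodang(snap("side","raw_side12"));b=p[4:-1];print(np.degrees(np.arctan(np.polyfit(b[:,0],b[:,1],1)[0])))
f=np.array([np.cos(PSI),np.sin(PSI),0]);c=np.array([.483,.333,.012]);q=proj("side",[c-.042*f,c+.042*f]);print(np.degrees(np.arctan2(*(q[1]-q[0])[::-1])))
E
```

```text
eef_pos: [0.4826, 0.3437, 0.2032]
force: [-0.9, -1.1, 6.3]
grasp_force: 28.9
eef_pos: [0.4836, 0.3437, 0.2023]
force: [-0.1, -0.3, 5.9]
grasp_force: 28.9
t 22.8 grasp [0.4839 0.3438 0.0473] yaw -176.89 shift [49.  -1.2 -2.7] roll 0.0 F [-0.1 -0.3  5.9] w 0.0218 gf 28.9
-7.8766362659423015
-7.002638076211778
```

```bash
for i in 1 2; do python3 -m inch '[{"x":-0.4,"y":0,"z":0.4,"roll":0},{"x":-0.6,"y":0,"z":0.7,"roll":0},{"x":-0.6,"y":0,"z":0.7,"roll":0}]'|grep -E "eef|force:"; done
```

```text
eef_pos: [0.4843, 0.3438, 0.2018]
force: [-1.3, -1.1, 6.9]
grasp_force: 28.9
eef_pos: [0.4847, 0.3438, 0.2014]
force: [-3.8, -1.8, 11.1]
grasp_force: 29.5
```

```bash
python3 -m inch '[{"x":0,"y":0,"z":-0.5,"roll":0},{"x":0,"y":0,"z":-1,"roll":0},{"x":0,"y":0,"z":-1,"roll":0},{"x":0,"y":0,"z":-1,"roll":0},{"x":0,"y":0,"z":-1,"roll":0},{"x":0,"y":0,"z":-30,"roll":0},{"x":0,"y":0,"z":-80,"roll":0},{"x":0,"y":0,"z":-140,"roll":0},{"x":0,"y":-30,"z":-180,"roll":0},{"x":0,"y":-30,"z":-180,"roll":0}]' 75
python3 - <<'E'
from h import *
p=woodang(snap("side","raw_side13"));b=p[4:-1];print(np.degrees(np.arctan(np.polyfit(b[:,0],b[:,1],1)[0])),p[:,0].min(),p[:,0].max())
go([.5198,-.3741,.12],156.2)
E
```

```text
time_s: 24.85
eef_pos: [0.4869, 0.313, 0.3845]
orientation: [179.9, 0.4, -177.0]
force: [-0.9, 0.7, -0.6]
gripper_width: 0.064
grasp_force: 0.0
-7.114411910837952 241 265
t 24.9 grasp [0.4867 0.3136 0.2268] yaw -176.97 shift [   3.7 -688.6  105.9] roll 0.468 F [ 0.6  0.4 -0.5] w 0.0637 gf 0.0
```

Scraper stands upright (-7.1°, against -7.0° expected for level). Now to the flange.

```bash
python3 -m inch '[{"x":0,"y":-40,"z":0,"roll":0},{"x":0,"y":-100,"z":0,"roll":0},{"x":0,"y":-160,"z":0,"roll":0},{"x":0,"y":-220,"z":0,"roll":0},{"x":0,"y":-280,"z":0,"roll":0},{"x":0,"y":-340,"z":0,"roll":0},{"x":0,"y":-400,"z":0,"roll":0.1},{"x":0,"y":-460,"z":0,"roll":0.2},{"x":0,"y":-520,"z":10,"roll":0.3},{"x":2,"y":-580,"z":30,"roll":0.4},{"x":3,"y":-640,"z":60,"roll":0.46},{"x":3,"y":-680,"z":90,"roll":0.468}]'
python3 -m inch '[{"x":0,"y":0,"z":0,"roll":0},{"x":0,"y":0,"z":0,"roll":0}]'
python3 - <<'E'
from h import *
snap("top","raw_top14");im=snap("side","raw_side14")
go([.5198,-.3741,.037],156.2)
t=cv2.imread("pics/raw_top0.png")
# check boss centre via side image: expected pixel of boss top
print(proj("side",[[.5198,-.3741,.045],[.5198,-.3741,.01]]))
g=cv2.cvtColor(cv2.imread("pics/raw_side0.png"),cv2.COLOR_BGR2GRAY);m=(g<80).astype(np.uint8);w=m[292:332,285:332]
print(cv2.boundingRect(w),"\n".join("".join(".#"[v] for v in r) for r in w[::2]))
E
```

```text
time_s: 26.4
eef_pos: [0.5193, -0.3671, 0.2872]
orientation: [179.9, -0.1, 156.2]
force: [-0.1, 0.7, 0.4]
gripper_width: 0.0639
grasp_force: 0.0
time_s: 26.65
eef_pos: [0.5195, -0.3646, 0.2883]
orientation: [179.9, -0.2, 156.3]
force: [0.5, -0.2, 0.5]
gripper_width: 0.064
grasp_force: 0.0
t 26.75 grasp [ 0.5202 -0.3642  0.1355] yaw 156.37 shift [-3.6 -9.2 98.5] roll 0.003 F [ 0.6  0.3 -0.3] w 0.0643 gf 0.0
[[308.41424583 301.53764777]
 [308.31837868 313.15517302]]
(4, 6, 40, 32) ...............................................
...............................................
...............................................
....................########...................
..................#############................
...........#######.############................
..........#.#######..#######..######...........
..........#.....#################...#####.##...
.........#...#.##################.##..###..#...
.........#..###.################..##..#..##....
........#...###.################..###.#####....
.......##.#####..###############.#.#..####.....
.......#..#####..##############...#.######.....
......#####.###.#..###########..#########......
.....#.####.##.##.#............#....#####......
....#####........#..###..#.##.##.####.##.......
....##################......#.#..####.##.......
..........#.#######################...#........
.........................##############........
...............................................
```

```bash
python3 -m inch '[{"x":-4,"y":-9,"z":20,"roll":0},{"x":-4,"y":-9,"z":55,"roll":0},{"x":-4,"y":-9,"z":82,"roll":0},{"x":-4,"y":-9,"z":94,"roll":0},{"x":-4,"y":-9,"z":98,"roll":0},{"x":-4,"y":-9,"z":98,"roll":0},{"x":-4,"y":-9,"z":98,"roll":0}]'
python3 -m inch '[{"x":0,"y":0,"z":0,"roll":0},{"x":0,"y":0,"z":0,"roll":0},{"x":0,"y":0,"z":0,"roll":0},{"x":0,"y":0,"z":0,"roll":0},{"x":0,"y":0,"z":0,"roll":0}]' 0 30
python3 - <<'E'
from h import *
go([.5198,-.3741,.037],156.2)
E
```

```text
time_s: 27.62
eef_pos: [0.5201, -0.3757, 0.1934]
orientation: [-179.9, 0.1, 156.3]
force: [-0.4, 0.6, 0.4]
gripper_width: 0.0643
grasp_force: 0.0
time_s: 28.25
eef_pos: [0.52, -0.3753, 0.193]
orientation: [-180.0, 0.1, 156.3]
force: [-0.4, 2.1, 5.3]
gripper_width: 0.0352
grasp_force: 30.2
t 28.25 grasp [ 0.5201 -0.3754  0.038 ] yaw 156.3 shift [0.8 1.1 1. ] roll 0.002 F [-0.4  2.1  5.3] w 0.0352 gf 30.2
```

```bash
python3 - <<'E'
from h import *
f=np.array([np.cos(PSI),np.sin(PSI),0]);go(deck([105,0,0])-.04*f+[0,0,.038+.02],183.1)
E
python3 -m inch '[{"x":0,"y":0,"z":-20,"roll":0},{"x":0,"y":0,"z":-60,"roll":0},{"x":0,"y":0,"z":-120,"roll":0},{"x":0,"y":0,"z":-170,"roll":0},{"x":0,"y":0,"z":-170,"roll":0},{"x":0,"y":0,"z":-170,"roll":0}]'
python3 - <<'E'
from h import *
f=np.array([np.cos(PSI),np.sin(PSI),0]);go(deck([105,0,0])-.04*f+[0,0,.038+.02],183.1)
E
```

```text
t 28.25 grasp [ 0.5201 -0.3754  0.038 ] yaw 156.3 shift [ 133.9  384.8 -130.5] roll -0.468 F [-0.4  2.1  5.3] w 0.0352 gf 30.2
time_s: 29.0
eef_pos: [0.5192, -0.3749, 0.3613]
orientation: [180.0, -0.1, 156.3]
force: [-0.4, 0.1, -3.7]
gripper_width: 0.0347
grasp_force: 31.1
t 29.0 grasp [ 0.519  -0.3747  0.2063] yaw 156.29 shift [132.7 384.6  38.4] roll -0.468 F [-0.4  0.1 -3.7] w 0.0347 gf 31.1
```

```bash
python3 -m inch '[{"x":15,"y":40,"z":0,"roll":0},{"x":33,"y":95,"z":0,"roll":-0.05},{"x":51,"y":150,"z":0,"roll":-0.15},{"x":70,"y":205,"z":0,"roll":-0.25},{"x":88,"y":258,"z":0,"roll":-0.35},{"x":105,"y":310,"z":0,"roll":-0.43},{"x":122,"y":355,"z":0,"roll":-0.468},{"x":133,"y":385,"z":10,"roll":-0.468},{"x":133,"y":385,"z":28,"roll":-0.468},{"x":133,"y":385,"z":38,"roll":-0.468},{"x":133,"y":385,"z":38,"roll":-0.468}]'
python3 - <<'E'
from h import *
f=np.array([np.cos(PSI),np.sin(PSI),0]);go(deck([105,0,0])-.04*f+[0,0,.038],183.1)
im=snap("side","raw_side15");t=snap("top","raw_top15")
cv2.imwrite("pics/v7.png",cv2.resize(im[150:225,250:350],(800,600),interpolation=cv2.INTER_CUBIC))
E
```

```text
time_s: 30.38
eef_pos: [0.552, 0.0298, 0.322]
orientation: [180.0, -0.2, -177.0]
force: [0.0, -0.4, -3.7]
gripper_width: 0.035
grasp_force: 31.3
t 30.375 grasp [0.5514 0.0299 0.167 ] yaw -176.97 shift [-0.8  0.9 18.6] roll -0.001 F [ 0.  -0.4 -3.7] w 0.035 gf 31.3
```

View pics/v7.png

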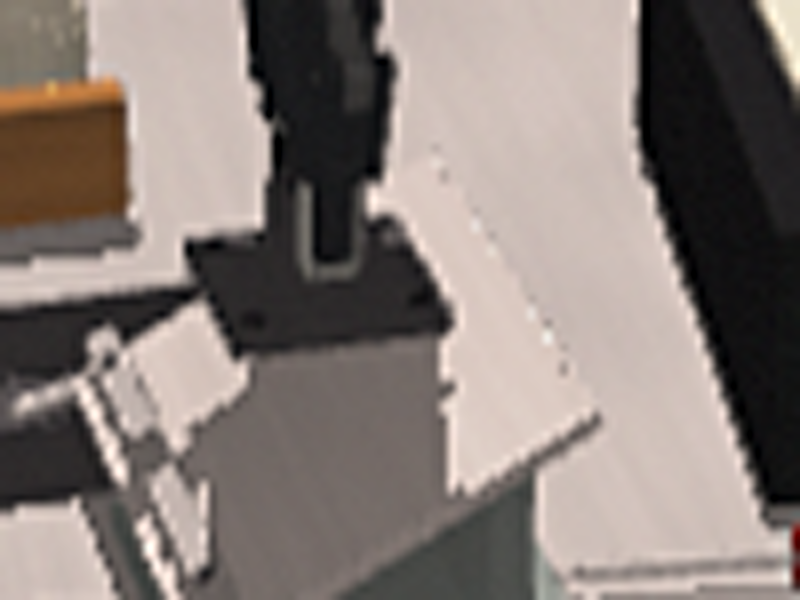

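The flange hangs level and squared to the plate at crop (320,290), with the boss well between the pads. Lowering to touch, then turning it down onto the plate.

```bash
python3 -m inch '[{"x":0,"y":0,"z":6,"roll":0},{"x":0,"y":0,"z":12,"roll":0},{"x":0,"y":0,"z":16,"roll":0},{"x":0,"y":0,"z":16,"roll":0}]'|grep -E "eef|force:"
python3 -m inch '[{"x":1,"y":0,"z":1,"roll":0},{"x":2,"y":0,"z":2.5,"roll":0},{"x":3.5,"y":0,"z":4,"roll":0},{"x":5,"y":0,"z":5.5,"roll":0},{"x":6,"y":0,"z":7,"roll":0},{"x":7,"y":0,"z":8,"roll":0}]'
python3 - <<'E'
from h import *
f=np.array([np.cos(PSI),np.sin(PSI),0]);go(deck([90,0,0])-.0533*f+[0,0,.0142],183.1)
E
```

```text
eef_pos: [0.5525, 0.0307, 0.3076]
force: [-1.2, 0.6, -4.5]
grasp_force: 31.3
time_s: 31.72
eef_pos: [0.5456, 0.0303, 0.3]
orientation: [180.0, -0.0, -176.9]
force: [0.3, -0.7, -3.6]
gripper_width: 0.0352
grasp_force: 31.3
t 31.725 grasp [0.5456 0.0303 0.145 ] yaw -176.89 shift [20.   0.2 27.6] roll 0.0 F [ 0.3 -0.7 -3.6] w 0.0352 gf 31.3
```

```bash
python3 -m inch '[{"x":0.5,"y":0,"z":1.2,"roll":0},{"x":1,"y":0,"z":2.4,"roll":0},{"x":2,"y":0,"z":4,"roll":0},{"x":3.2,"y":0,"z":5.5,"roll":0},{"x":4.4,"y":0,"z":7,"roll":0},{"x":5.6,"y":0,"z":8.5,"roll":0}]'
python3 - <<'E'
from h import *
f=np.array([np.cos(PSI),np.sin(PSI),0]);go(deck([90,0,0])-.0533*f+[0,0,.0142],183.1)
E
```

```text
time_s: 32.48
eef_pos: [0.5407, 0.03, 0.2931]
orientation: [-180.0, 0.2, -176.9]
force: [-1.5, 0.3, 5.2]
gripper_width: 0.0347
grasp_force: 32.5
t 32.475 grasp [0.5412 0.0299 0.1381] yaw -176.89 shift [15.6  0.3 20.7] roll 0.0 F [-1.5  0.3  5.2] w 0.0347 gf 32.5
```

```bash
cat >> h.py <<'E'
def flang(im,x0,x1):
    "lower contour of the dark flange in the side image, columns x0..x1 (rows 165..215)"
    g=cv2.cvtColor(im,cv2.COLOR_BGR2GRAY);out=[]
    n,l,st,ce=cv2.connectedComponentsWithStats((g[165:222,250:345]<62).astype(np.uint8))
    k=1+np.argmax([(s[4] if 12<c[0]<80 else 0) for s,c in zip(st[1:],ce[1:])])
    for c in range(x0,x1):
        r=np.where(l[:,c-250]==k)[0]
        out.append(r.max()+165 if len(r) else 0)
    return out
E
python3 - <<'E'
from h import *
print(flang(cv2.imread("pics/raw_side15.png"),270,312))
print(flang(snap("side","raw_side16"),266,312))
q=proj("side",[deck([x,-40,0]) for x in (0,80)]);print(q)
E
python3 -m inch '[{"x":2,"y":0,"z":2,"roll":0},{"x":4,"y":0,"z":4,"roll":0},{"x":6,"y":0,"z":6.5,"roll":0},{"x":8,"y":0,"z":9,"roll":0},{"x":10,"y":0,"z":11.5,"roll":0},{"x":10,"y":0,"z":11.5,"roll":0}]'
python3 - <<'E'
from h import *
print(flang(snap("side","raw_side17"),266,312));f=np.array([np.cos(PSI),np.sin(PSI),0]);go(deck([90,0,0])-.0533*f+[0,0,.0142],183.1)
E
```

```text
[np.int64(189), np.int64(188), np.int64(187), np.int64(187), np.int64(186), np.int64(185), np.int64(187), np.int64(189), np.int64(191), np.int64(194), np.int64(193), np.int64(193), np.int64(193), np.int64(193), np.int64(193), np.int64(193), np.int64(193), np.int64(193), np.int64(193), np.int64(193), np.int64(192), np.int64(192), np.int64(192), np.int64(192), np.int64(192), np.int64(192), np.int64(192), np.int64(192), np.int64(191), np.int64(191), np.int64(191), np.int64(191), np.int64(191), np.int64(191), np.int64(191), np.int64(190), 0, 0, 0, 0, 0, 0]
[np.int64(191), np.int64(190), np.int64(190), np.int64(189), np.int64(189), np.int64(191), np.int64(193), np.int64(195), np.int64(197), np.int64(199), np.int64(202), np.int64(204), np.int64(204), np.int64(204), np.int64(204), np.int64(203), np.int64(203), np.int64(202), np.int64(203), np.int64(202), np.int64(202), np.int64(202), np.int64(201), np.int64(201), np.int64(201), np.int64(201), np.int64(201), np.int64(200), np.int64(200), np.int64(200), np.int64(200), np.int64(200), np.int64(199), np.int64(199), np.int64(199), np.int64(199), 
[... 172 characters left out ...]
: [180.0, -0.1, -176.9]
force: [-0.2, -0.9, 2.5]
gripper_width: 0.035
grasp_force: 33.2
[0, 0, 0, 0, 0, 0, np.int64(199), np.int64(202), np.int64(204), np.int64(206), np.int64(208), np.int64(210), np.int64(210), np.int64(210), np.int64(209), np.int64(208), np.int64(208), np.int64(208), np.int64(207), np.int64(206), np.int64(206), np.int64(205), np.int64(205), np.int64(205), np.int64(205), np.int64(203), np.int64(204), np.int64(203), np.int64(202), np.int64(202), np.int64(202), np.int64(201), np.int64(201), np.int64(200), np.int64(200), np.int64(199), 0, 0, 0, 0, 0, 0, 0, 0, 0, 0]
t 33.325 grasp [0.5296 0.0294 0.1247] yaw -176.89 shift [4.  0.2 7.4] roll 0.0 F [-0.2 -0.1  2.9] w 0.035 gf 33.2
```

```bash
python3 -m inch '[{"x":1.5,"y":0,"z":2,"roll":0},{"x":3,"y":0,"z":4,"roll":0},{"x":4,"y":0,"z":5.5,"roll":0},{"x":4,"y":0,"z":5.5,"roll":0}]'|grep -E "eef|force:"
for i in 1 2 3; do python3 -m inch '[{"x":0.3,"y":0,"z":0.4,"roll":0},{"x":0.6,"y":0,"z":0.8,"roll":0},{"x":0.6,"y":0,"z":0.8,"roll":0}]'|grep -E "eef|force:"; done
python3 - <<'E'
from h import *
a=np.array(flang(snap("side","raw_side18"),266,312));x=np.arange(266,312);i=a.argmax();b=slice(i+2,np.where(a>0)[0].max()-1);print(x[i],a[i],np.degrees(np.arctan(np.polyfit(x[b],a[b],1)[0])));f=np.array([np.cos(PSI),np.sin(PSI),0]);go(deck([90,0,0])-.0533*f+[0,0,.0142],183.1)
E
```

```text
eef_pos: [0.5259, 0.0293, 0.2743]
force: [0.6, -0.4, 3.0]
grasp_force: 33.3
eef_pos: [0.5256, 0.0293, 0.274]
force: [-0.3, 0.3, 4.0]
grasp_force: 33.4
eef_pos: [0.5248, 0.0292, 0.2728]
force: [1.3, 0.2, 2.9]
grasp_force: 33.4
eef_pos: [0.5242, 0.0291, 0.272]
force: [1.1, 0.6, 3.4]
grasp_force: 33.4
277 213 -29.67988854300124
t 35.0 grasp [0.5241 0.0291 0.117 ] yaw -176.89 shift [-1.5  0.2 -0.3] roll 0.0 F [0.7 0.9 2.5] w 0.0351 gf 33.4
```

```bash
for i in 1 2 3; do python3 -m inch '[{"x":0.3,"y":0,"z":0.4,"roll":0},{"x":0.6,"y":0,"z":0.8,"roll":0},{"x":0.6,"y":0,"z":0.8,"roll":0}]'|grep -E "eef|force:"; done
cat >> h.py <<'E'
def fl():
    a=np.array(flang(snap("side"),262,312));x=np.arange(262,312);i=a.argmax();b=slice(i+2,np.where(a>0)[0].max()-1);s=ctrl.observe()
    print("corner",x[i],a[i],"slope",np.degrees(np.arctan(np.polyfit(x[b],a[b],1)[0])).round(1),"grasp deck",todeck(s["eef_pos"]-[0,0,.155]).round(1),"Fdeck",(D.T@s["force"]).round(1),s["ft_torque"].round(2),s["time_s"])
E
python3 -c "
from h import *
fl()"
```

```text
eef_pos: [0.5236, 0.0291, 0.2713]
force: [1.8, -0.4, 3.9]
grasp_force: 33.4
eef_pos: [0.523, 0.0291, 0.2705]
force: [-0.3, 0.0, 2.4]
grasp_force: 33.4
eef_pos: [0.5224, 0.0291, 0.2697]
force: [0.8, 0.1, 4.3]
grasp_force: 33.4
corner 277 214 slope -31.2 grasp deck [[45.9 -0.2 37.2]] Fdeck [1.9 0.8 2.5] [ 0.13 -0.32  0.04] 36.175
```

```bash
for i in 1 2 3; do python3 -m inch '[{"x":0.2,"y":0,"z":0.3,"roll":0},{"x":0.4,"y":0,"z":0.6,"roll":0},{"x":0.4,"y":0,"z":0.6,"roll":0}]'|grep -E "eef|force:"; done
python3 -c "
from h import *
fl()"
```

```text
eef_pos: [0.5222, 0.029, 0.2693]
force: [0.9, 0.3, 3.9]
grasp_force: 33.5
eef_pos: [0.5218, 0.0291, 0.2689]
force: [0.7, 0.5, 5.9]
grasp_force: 33.8
eef_pos: [0.5217, 0.029, 0.2688]
force: [-0.3, 0.6, 9.3]
grasp_force: 34.0
corner 277 214 slope -32.2 grasp deck [[44.9 -0.1 36.8]] Fdeck [3.7 1.1 8.4] [ 0.38 -0.23  0.05] 37.35
```

Flat on the plate (slope -32.2°). Sliding down to the cleat.

```bash
for i in 1 2; do python3 -m inch '[{"x":0.4,"y":0,"z":0.2,"roll":0},{"x":0.9,"y":0,"z":0.5,"roll":0},{"x":1.3,"y":0,"z":0.7,"roll":0},{"x":1.8,"y":0,"z":0.9,"roll":0},{"x":1.8,"y":0,"z":0.9,"roll":0}]'|grep -E "eef"; python3 -c "
from h import *
fl()"; done
```

```text
eef_pos: [0.5202, 0.0289, 0.2681]
corner 276 214 slope -32.1 grasp deck [[43.2 -0.2 36.9]] Fdeck [5.3 0.2 7.1] [ 0.25 -0.43  0.03] 38.025
eef_pos: [0.5183, 0.0287, 0.267]
corner 276 215 slope -32.3 grasp deck [[41.  -0.3 36.9]] Fdeck [ 4.  -0.4  6.9] [ 0.21 -0.43  0.  ] 38.7
```

```bash
for i in 1 2 3; do python3 -m inch '[{"x":0.3,"y":0,"z":0.2,"roll":0},{"x":0.6,"y":0,"z":0.3,"roll":0},{"x":0.9,"y":0,"z":0.5,"roll":0},{"x":0.9,"y":0,"z":0.5,"roll":0}]'|grep -E "eef"; python3 -c "
from h import *
fl()"; done
```

```text
eef_pos: [0.5175, 0.0286, 0.2666]
corner 276 215 slope -32.3 grasp deck [[40.1 -0.3 36.9]] Fdeck [4.3 0.8 7.1] [ 0.23 -0.53  0.05] 39.25
eef_pos: [0.517, 0.0286, 0.2665]
corner 276 215 slope -32.3 grasp deck [[39.6 -0.3 37. ]] Fdeck [ 6.1 -0.2  7.6] [ 0.35 -0.66  0.1 ] 39.8
eef_pos: [0.5166, 0.0286, 0.2665]
corner 276 215 slope -32.3 grasp deck [[39.3 -0.3 37.2]] Fdeck [8.9 1.8 6. ] [ 0.43 -1.02  0.05] 40.35
```

```bash
python3 -m inch '[{"x":0.4,"y":0,"z":0.4,"roll":0},{"x":0.85,"y":0,"z":0.8,"roll":0},{"x":0.85,"y":0,"z":0.8,"roll":0}]'|grep -E "eef"
python3 - <<'E'
from h import *
fl()
E
python3 -m inch '[{"x":0.5,"y":0,"z":0.5,"roll":0},{"x":0.9,"y":0,"z":0.8,"roll":0},{"x":0.9,"y":0,"z":0.8,"roll":0}]'|grep -E "eef"
python3 - <<'E'
from h import *
fl()
E
```

```text
eef_pos: [0.5163, 0.0286, 0.2664]
corner 276 215 slope -32.0 grasp deck [[39.  -0.3 37.3]] Fdeck [10.5  1.5  7.8] [ 0.57 -1.09  0.08] 40.775
eef_pos: [0.516, 0.0286, 0.2664]
corner 276 215 slope -31.8 grasp deck [[38.7 -0.3 37.4]] Fdeck [13.   3.3 10.6] [ 0.71 -1.19  0.11] 41.2
```

```bash
python3 -m inch '[{"x":-0.8,"y":0,"z":-0.4,"roll":0},{"x":-1.5,"y":0,"z":-0.8,"roll":0},{"x":-1.5,"y":0,"z":-0.8,"roll":0}]'|grep -E "eef"
python3 - <<'E'
from h import *
fl();t=ctrl.observe();print(t["qpos"].round(0))
E
```

```text
eef_pos: [0.5166, 0.0286, 0.2664]
corner 276 215 slope -32.3 grasp deck [[39.2 -0.3 37.2]] Fdeck [ 9.3  1.9 11.9] [ 0.53 -0.62  0.06] 41.625
[ -10.   13.  107.    0.   60. -103.]
```

```bash
python3 -m inch '[{"x":0,"y":0,"z":0,"roll":0},{"x":0,"y":0,"z":0,"roll":0},{"x":0,"y":0,"z":0,"roll":0},{"x":0,"y":0,"z":0,"roll":0},{"x":0,"y":0,"z":0,"roll":0}]' 75|grep -E "eef|force|width"
python3 -m inch '[{"x":0,"y":0,"z":-8,"roll":0},{"x":0,"y":0,"z":-30,"roll":0},{"x":0,"y":0,"z":-80,"roll":0},{"x":0,"y":0,"z":-140,"roll":0},{"x":40,"y":40,"z":-180,"roll":0},{"x":80,"y":90,"z":-180,"roll":0},{"x":120,"y":140,"z":-180,"roll":0},{"x":150,"y":200,"z":-180,"roll":0},{"x":150,"y":260,"z":-180,"roll":0},{"x":150,"y":310,"z":-180,"roll":0},{"x":150,"y":350,"z":-180,"roll":0},{"x":150,"y":350,"z":-180,"roll":0}]'|grep -E "time|eef|force"
python3 - <<'E'
from h import *
im=snap("side","raw_sideF");t=snap("top","raw_topF")
fl()
g=cv2.cvtColor(t,cv2.COLOR_BGR2GRAY)
m=np.zeros_like(g);m[160:225,240:305]=(g[160:225,240:305]<85)*255
n,l,st,ce=cv2.connectedComponentsWithStats(m);print(st[1:],ce[1:].round(1))
k=1+st[1:,4].argmax();c=max(cv2.findContours((l==k).astype(np.uint8),0,1)[0],key=cv2.contourArea)
W=todeck(onplane("top",cv2.boxPoints(cv2.minAreaRect(c)),deck([0,0,8]),en));print("flange corners deck",W.round(1))
q=todeck(onplane("top",c[:,0,:],deck([0,0,8]),en));print("extent",q.min(0).round(1),q.max(0).round(1))
# plate edges for width, and line near cleat
r=cv2.minAreaRect(c);print(r)
# tray differences
t0=cv2.imread("pics/raw_top0.png");d=cv2.absdiff(t,t0).max(2);tr=d[160:232,300:340];n,l,st,ce=cv2.connectedComponentsWithStats((tr>14).astype(np.uint8));print("tray diff",[(s[4],(c+[300,160]).round(0).tolist()) for s,c in zip(st[1:],ce[1:]) if s[4]>3])
p=onz("top",[[x,y] for x,y in [(c+[300,160]).tolist() for s,c in zip(st[1:],ce[1:]) if s[4]>3]],.008);print(p.round(3))
D0=(d>30).astype(np.uint8);n,l,st,ce=cv2.connectedComponentsWithStats(D0);print("changed",[(int(s[4]),c.round(0).tolist()) for s,c in zip(st[1:],ce[1:]) if s[4]>8])
E
```

```text
eef_pos: [0.5147, 0.0286, 0.2637]
force: [-0.5, 0.5, 0.1]
gripper_width: 0.0642
grasp_force: 0.0
time_s: 43.75
eef_pos: [0.3452, 0.3721, 0.4442]
force: [0.0, 0.0, 0.3]
grasp_force: 0.0
corner 276 215 slope -32.1 grasp deck [[ -8.9 349.3 265.9]] Fdeck [-0.3  0.   0. ] [-0.   -0.01  0.02] 43.9
[[302 166   3  44  79]
 [250 183  30  29 751]
 [295 211   1   2   2]
 [301 215   4  10  34]] [[303.4 182.5]
 [264.9 197.3]
 [295.  211.5]
 [302.7 219.6]]
flange corners deck [[ 81.6  37.7   8. ]
 [ 82.5 -38.3   8. ]
 [  3.3 -39.9   8. ]
 [  2.5  37.8   8. ]]
extent [  2.8 -38.9   8. ] [82.4 37.7  8. ]
((264.9467468261719, 197.41392517089844), (26.70804214477539, 28.247150421142578), 84.80557250976562)
tray diff []Traceback (most recent call last):
  File "<stdin>", line 14, in <module>
  File "h.py", line 10, in onz
    def onz(cam,uv,z):return onplane(cam,uv,[0,0,z],np.array([0,0,1.]))
                             ~~~~~~~^^^^^^^^^^^^^^^^^^^^^^^^^^^^^^^^^^^
  File "h.py", line 9, in onplane
    c,d=ray(cam,uv);return c+d*(((np.array(p0)-c)@n)/(d@n))[:,None]
        ~~~^^^^^^^^
  File "h.py", line 7, in ray
    return c,(R.T@np.linalg.inv(K)@np.c_[uv,np.ones(len(uv))].T).T
              ~~~~~~~~~~~~~~~~~~~~^~~~~~~~~~~~~~~~~~~~~~~~~~~~~
ValueError: matmul: Input operand 1 has a mismatch in its core dimension 0, with gufunc signature (n?,k),(k,m?)->(n?,m?) (size 1 is different from 3)
```

Run:
```python
import cv2,numpy as np
t=cv2.imread("pics/raw_topF.png");t0=cv2.imread("pics/raw_top0.png");d=cv2.absdiff(t,t0).max(2)
print(np.r_["0",d[165:228:1,302:320]].max(1).tolist())
n,l,st,ce=cv2.connectedComponentsWithStats((d>30).astype(np.uint8));print("top",[(int(s[4]),c.round(0).tolist()) for s,c in zip(st[1:],ce[1:]) if s[4]>8])
a=cv2.imread("pics/raw_sideF.png");b=cv2.imread("pics/raw_side0.png");d=cv2.absdiff(a,b).max(2)
n,l,st,ce=cv2.connectedComponentsWithStats((d>30).astype(np.uint8));print("side",[(int(s[4]),c.round(0).tolist()) for s,c in zip(st[1:],ce[1:]) if s[4]>8])
def up(i,x,y,w,h,g):return cv2.resize(np.clip(i[y:y+h,x:x+w].astype(float)*g,0,255).astype(np.uint8),(w*6,h*6),interpolation=cv2.INTER_CUBIC)
for n,i,x,y,w,h in(("T0",t0,298,160,44,70),("TF",t,298,160,44,70)):
    g=cv2.cvtColor(i,cv2.COLOR_BGR2GRAY)[164:230:2,302:338];print(n);print("\n".join(" ".join("%3d"%v for v in r[:14]) for r in g))
```

```text
[6, 6, 6, 7, 6, 6, 9, 10, 7, 7, 6, 8, 9, 6, 6, 8, 8, 9, 8, 7, 7, 7, 9, 8, 8, 7, 12, 11, 8, 9, 13, 8, 12, 7, 8, 8, 9, 8, 9, 7, 8, 8, 8, 10, 9, 8, 10, 8, 10, 8, 7, 6, 9, 7, 7, 7, 8, 7, 6, 8, 8, 9, 7]
top [(885, [265.0, 197.0]), (826, [405.0, 201.0]), (310, [156.0, 214.0]), (129, [152.0, 237.0]), (24894, [123.0, 349.0]), (832, [184.0, 270.0]), (135, [178.0, 310.0]), (145, [297.0, 356.0]), (24, [315.0, 356.0]), (19, [326.0, 366.0]), (218, [328.0, 384.0]), (15, [311.0, 389.0]), (24, [325.0, 398.0]), (56, [281.0, 402.0]), (173, [327.0, 413.0]), (10, [310.0, 413.0])]
side [(3211, [33.0, 59.0]), (862, [93.0, 10.0]), (172, [164.0, 9.0]), (2488, [200.0, 38.0]), (44, [155.0, 20.0]), (529, [146.0, 66.0]), (29, [154.0, 93.0]), (89, [145.0, 99.0]), (1681, [20.0, 146.0]), (36, [92.0, 132.0]), (470, [114.0, 148.0]), (53, [69.0, 142.0]), (23, [83.0, 137.0]), (33, [85.0, 148.0]), (53, [96.0, 151.0]), (33, [80.0, 150.0]), (2450, [149.0, 201.0]), (112, [239.0, 172.0]), (142, [262.0, 168.0]), (25, [210.0, 179.0]), (13, [257.0, 178.0]), (23, [257.0, 183.0]), (141, [212.0, 191.0]), (546, [283.0, 201.0]), (
[... 3307 characters left out ...]
  81  79  77  77  78  77  78
151 125  79  70  78  78  77  80  77  78  78  74  77  79
131 117  76  73  78  78  77  80  79  78  78  74  76  77
147 132  85  70  76  78  80  79  79  77  76  79  77  76
160 143  89  73  80  77  75  77  78  79  76  77  77  78
146 135  86  75  78  77  73  71  78  78  77  79  76  77
 60  70  72  76  73  74  74  71  70  71  76  77  78  77
 60  75  75  77  75  75  77  79  77  81  75  76  75  77
 64  76  76  75  75  76  78  78  78  77  78  77  78  77
 69  67  75  80  78  79  79  78  78  77  76  78  79  74
 71  62  74  79  77  78  76  76  77  78  77  77  78  79
 68  61  74  79  75  75  75  74  75  76  75  76  79  78
 82  74  84  93 101  96 104 105 105 103 103 106 110 118
```

```bash
python3 -c "
from cell import ctrl
print(ctrl.sign_off())"
```

```text
the job is handed in; nothing more can be done
None
```

The job is handed in at about 44 s: no chips are left on the plate, the scraper stands upright on the bench, and the flange lies flat against the cleat, mid-width and released. I could make out only some of the chips in the tray (dark on dark) and saw none anywhere else.

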